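Sort the carver's bench trays

ROBOT

A 7-joint arm with a two-finger parallel gripper is mounted at the origin on the work surface. World frame = base frame: x ahead of the robot, y to its left, z up, the work surface at z = 0. Lengths are in mm, angles in rad, forces in N, time in s.
With the tool pointing down it reaches from about 400 to 875 mm from the base axis. Payload 4.4 kg.
Tool frame: the origin (TCP) lies at the very end of the fingers, on their centre line; the grasp point (between the pads) lies 19 mm behind it; z points along the fingers, y is the line along which they close (so a half turn about z gives the same grasp; the last joint's range is limited). The gripper opens to 85 mm and grips with 20 to 120 N. Pads are 22 mm wide; open, the fingers measure 114 mm over their backs; the gripper's body (76 mm by 85 mm) begins 54 mm behind the grasp point. The pads swing forward as they close: fully open they stand 13 mm farther back than shut.
Start: joints at [1.057, 0.628, 0.038, 1.517, -0.027, 0.996, -0.02], TCP at [281.468, -585.913, 231.313] pointing down, gripper open.
Joint ranges: [-3.06, 3.06], [-0.37, 2.12], [-1.25, 1.32], [0.18, 2.47], [-1.1, 4.24], [0.23, 1.98], [-2.94, 2.94]. Speed limits (rad/s): [2.57, 2.57, 3.14, 3.14, 3.14, 3.14, 3.14].

INTERFACE

Orientations are given as [roll, pitch, yaw] about the fixed x, y, z axes, in that order (R = Rz(yaw) Ry(pitch) Rx(roll)).
In Python, from cell import read_state, get_image, camera_params, finish_job gives the robot as it stands.
- The arm moves only by the tool arm_command, never from a script. Its argument "deltas" is a list of rows, each an object of numbers: "dx", "dy", "dz": the shift along the world's x, y, z in m; "yaw": the turn about the world's z in degrees; "jaw": the opening, from 0 (shut) to 1 (fully open). A call has 1 to 20 rows; each row is the pose to reach, as a shift and turn from the pose commanded when the call began; what a row does not reach only later rows make up. A row lasts 1/10 s, in which the tool goes at most 50 mm and 8.59 degrees, less where a joint would pass 70% of its speed; a pose out of reach is approached as far as the arm can. A call with a gripper value outside its range is refused whole. The fingers move at their own pace and stop on an object; the grip force is fixed at half the most. Time passes only in rows, so rows that repeat a pose let the fingers close. It gives the time, the measured TCP pose, the force, the opening and the grip force at its end, in the units of the state.
- read_state(): the state, without advancing time (a new reading comes with each control period).
- get_image(name): name is "scene" or "top" or "wrist"; returns (picture, depth): 420x560x3 uint8, red, green, blue; 420x560 float32, mm along the optical axis (not along the pixel's ray), 0 where there is no reading.
- camera_params(name): a dict with "camera_matrix" (3x3 intrinsics, pixels), "extrinsics" (4x4, takes a point from camera to world coordinates). Camera axes: x right, y down, z forward; pixel columns grow to the right and rows downward; lengths in mm; the calibration is good to about 2 mm. A picture is of the moment at which its call begins: read the wrist's pose just before it. camera_params takes no time and is no camera call; for the wrist camera it gives the pose at the moment of the call.
- finish_job(): hands the job in; it is judged then, once.
The state is a dict: "clock": time; "qpos": joint angles; "qd": joint speeds; "tau": joint torques, N m; "eef_pos": TCP position; "tool_rot": TCP orientation; "force": force on the tool from outside, world axes, zero at the start; "torque": the same for the moment, N m; "width": finger opening in mm; "gripper_force": force on a finger pad.
Only numpy, scipy, OpenCV 4.12 (cv2) and the standard library are available. Lean on these libraries where they do the work, as an engineer would, in place of code of your own. Each camera call takes 0.05 s, during which the arm holds its last target. There are 200 camera calls.

TASK

Tidy the carving bench: put the two cup wheels in the blue tray, one in each bay and hub up; lay the black rubbing stone in the black bay of the wooden tray and the white one in its white bay; and put the green offcut in the yellow tray. Each should end flat on its tray's floor, the way up it lay on the bench; set things down, do not drop them. Leave the wax tin and the punch where they are.

Things in the scene. Friction and masses are not known exactly. Their poses are not given: they have to be found in the camera images.
- cup_steel: Small diamond cup wheel for a grinder, bare bright steel, lying rim down: 51 mm in diameter, 22 mm high (sloping in to 36 mm diameter at the top), with a plain round dark steel hub, 26 mm in diameter, from 22 to 42 mm height on its axis, to grip it by. About 200 g. Origin: centre of its underside; z up along the hub; round, so its yaw does not matter.
- cup_red: Small diamond cup wheel for a grinder, painted red, lying rim down: 51 mm in diameter, 22 mm high (sloping in to 36 mm diameter at the top), with a plain round dark steel hub, 26 mm in diameter, from 22 to 42 mm height on its axis, to grip it by. About 200 g. Origin: centre of its underside; z up along the hub; round, so its yaw does not matter.
- stone_coarse: The coarse, charcoal-black rubbing stone, a plain rectangular brick, 30 mm (its x) by 80 mm (its y) by 40 mm high, about 240 g. Origin: centre of its underside, z up.
- stone_fine: The fine, cream-white rubbing stone, a plain rectangular brick, 30 mm (its x) by 80 mm (its y) by 40 mm high, about 240 g. Origin: centre of its underside, z up.
- offcut: Green stone offcut with a paler vein, about 220 g: a block 36 mm (its x) by 60 mm (its y) by 40 mm high, its middle 30 mm of y having flat sides to grip across x; a low broken lump, at most 30 mm high, at each end reaches y = +47 and -44 mm. Origin: centre of the block's underside, z up.
- cup_tray: Blue plastic tray for the cup wheels, 106 (x) by 147 (y) mm outside, walls 5 mm thick, 18 mm high, floor 5 mm, fixed; origin: centre of underside, z up. A 5 mm divider at y = 0 makes two bays, each 96 (x) by 66 (y) mm inside, centred at y = +35.5 and -35.5 mm. Either wheel may go in either bay.
- stone_tray: Brown wooden stone tray, 106 (x) by 147 (y) mm outside, walls 5 mm thick, 18 mm high, floor 5 mm, fixed; origin: centre of underside, z up. A 5 mm divider at y = 0 makes two bays, each 96 (x) by 66 (y) mm inside, centred at y = +35.5 and -35.5 mm. Floor of the +y bay is black (coarse black stone), of the -y bay white (fine white stone). A stone fits with its long side along the tray's x.
- offcut_tray: Yellow plastic tray for offcuts, 106 (x) by 147 (y) mm outside, walls 5 mm thick, 18 mm high, floor 5 mm, fixed; origin: centre of underside, z up. One undivided space, 96 mm (x) by 137 mm (y) inside.
- wax_tin: Bystander: round brass-coloured tin of wax with a paper disc on its lid, 46 mm in diameter, 32 mm high, loose. Origin: centre of its underside.
- punch: Bystander: dark square steel punch lying on the bench, about 75 mm long (along its x), 11 mm wide and high, loose. Origin: on its underside, 27.5 mm from the blunt end.
There are look-alikes about, which are no part of the job. Of the things shaped like the stone_coarse, the charcoal one is meant.

How it is judged:
By the outcome, as a careful person would: the job done as asked, in the order asked, and still so for the second after the job is handed in, with the robot touching nothing.
It also fails if it takes over 128 s, if anything falls off the work surface, if the arm or the gripper's body presses on something with over 40 N, if the wrist force passes 120 N, or if a joint passes its speed limit or range.

## Working session

There is one attempt and no reset: what is moved stays moved. The work goes in short steps, Python scripts to look and compute and a tool call to move; the robot and the scene stay as the last step left them, time stands still between calls to the robot, and variables do not carry over. Pictures are saved under pics/ and viewed, at most 14 in all, crops included, and the job is handed in when it is done.

Besides the shell and the picture viewer there is one more tool, called after "Call:" as name(argument=value, ...) on one line, values as JSON. arm_command: Moves the arm, as the interface text tells. Its arguments: {"type":"object","properties":{"deltas":{"type":"array"}},"required":["deltas"]}

```bash
mkdir -p pics; ls; python3 - <<'E'
from cell import *
import cv2,numpy as np
s=read_state();print(s['clock'],s['eef_pos'],s['tool_rot'],s['width'])
for n in("top","scene"):
    p,d=get_image(n);cv2.imwrite(f"pics/{n}0.png",p[:,:,::-1]);c=camera_params(n);print(n,c);np.savez(f"{n}0.npz",p=p,d=d,K=c['camera_matrix'],E=c['extrinsics'])
E
```

```text
pics
0.0 [ 281.17315995 -585.35240888  230.39729426] [-3.13972837e+00  5.57782759e-05  4.47775714e-01] 85.35815882048075
top {'camera_matrix': array([[525.06176242,   0.        , 277.27592798],
       [  0.        , 525.06176242, 207.67385775],
       [  0.        ,   0.        ,   1.        ]]), 'extrinsics': array([[ 2.54181279e-02, -9.96121477e-01,  8.42372924e-02,
         3.41142045e+02],
       [-9.99676769e-01, -2.53721098e-02,  1.61696194e-03,
        -3.11527756e+01],
       [ 5.26587315e-04, -8.42511644e-02, -9.96444411e-01,
         1.27445441e+03],
       [ 0.00000000e+00,  0.00000000e+00,  0.00000000e+00,
         1.00000000e+00]])}
scene {'camera_matrix': array([[401.19885853,   0.        , 286.32642273],
       [  0.        , 401.19885853, 213.34240412],
       [  0.        ,   0.        ,   1.        ]]), 'extrinsics': array([[-3.20167258e-01,  6.66190957e-01, -6.73559600e-01,
         1.07033649e+03],
       [ 9.47355871e-01,  2.22795560e-01, -2.29954326e-01,
         1.87666438e+02],
       [-3.12740463e-03, -7.11724488e-01, -7.02451758e-01,
         6.97121755e+02],
       [ 0.00000000e+00,  0.00000000e+00,  0.00000000e+00,
         1.00000000e+00]])}
```

View pics/top0.png

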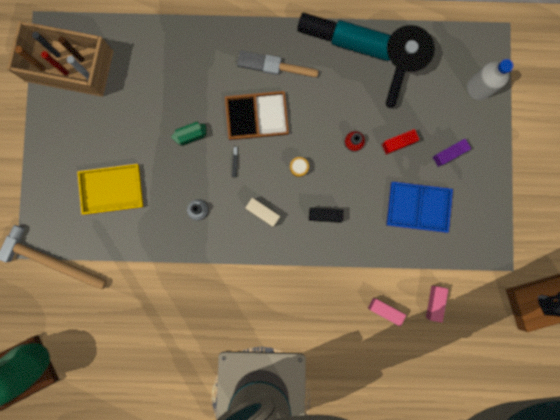

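View pics/scene0.png

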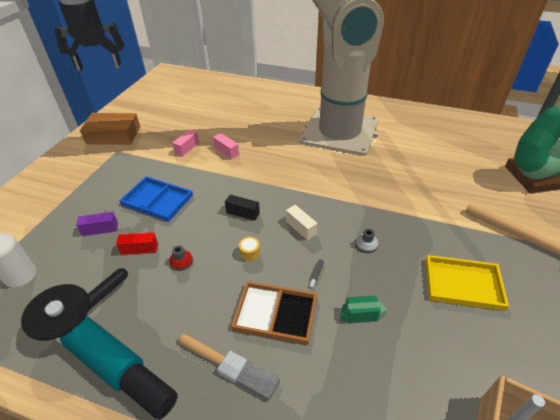

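The top view shows everything: steel cup (198,209), red cup (354,141), black stone (326,214), white stone (263,211), offcut (189,132), tin (300,166), punch (235,161), blue tray (420,207), wooden tray (257,115) with its black bay to the left (+y), and yellow tray (111,189). The red and purple bricks and the two pink ones off the mat are look-alikes. The scene view agrees.

```bash
cat > h.py <<'E'
import numpy as np,cv2
def load(n):
    f=np.load(n);return f['p'],f['d'],f['K'],f['E']
def world(d,K,E):
    v,u=np.indices(d.shape);x=(u-K[0,2])/K[0,0]*d;y=(v-K[1,2])/K[1,1]*d
    return np.stack([x,y,d],-1)@E[:3,:3].T+E[:3,3]
def onplane(uv,z,K,E):
    uv=np.atleast_2d(uv).astype(float);r=np.c_[(uv-K[[0,1],[2,2]])/K[0,0],np.ones(len(uv))]@E[:3,:3].T
    return (E[:3,3]+r*((z-E[2,3])/r[:,2])[:,None])[:,:2]
def rect(m,z,K,E):
    c=max(cv2.findContours(m.astype(np.uint8),0,2)[0],key=cv2.contourArea)[:,0]
    (cx,cy),(a,b),t=cv2.minAreaRect(onplane(c,z,K,E).astype(np.float32))
    if a<b:a,b,t=b,a,t+90
    return np.round([cx,cy,a,b,(t+90)%180-90],1)  # angle of the long side from x
E
python3 - <<'E'
from h import *
p,d,K,E=load('top0.npz');W=world(d,K,E);d0=d
v,u=np.indices(d.shape)
for n,(a,b),z,R in[('steel',(198,209),42,20),('steelbody',(198,209),22,20),('red',(354,141),42,20),('redbody',(354,141),22,20),('coarse',(326,214),40,28),('fine',(263,211),40,28),('offcut',(189,132),40,25),('tin',(300,166),32,16),('punch',(235,161),11,20),('blue',(420,207),18,45),('wood',(257,115),18,45),('yellow',(111,189),18,45)]:
    near=(abs(u-a)<R)&(abs(v-b)<R)
    lo,hi=(z-6,z+8) if 'body' not in n else (6,60)
    if n=='punch':lo=5
    m=near&(W[...,2]>lo)&(W[...,2]<hi)
    q=W[m];
    if n in('blue','wood','yellow'):
        m=near&(W[...,2]>8)
    print(n,m.sum(),rect(m,z,K,E),'medz',np.median(W[m][:,2]).round(1),'mean',W[m][:,:2].mean(0).round(1),'maxz',W[near][:,2].max().round(1))
print('bench z',np.median(W[225:250,250:450,2]))
E
```

```text
steel 96 [439.6 164.6  23.8  23.6   2.2] medz 41.9 mean [439.1 164. ] maxz 1274.5
steelbody 378 [438.9 162.1  49.5  48.1 -31.6] medz 20.4 mean [438.2 162.8] maxz 1274.5
red 91 [ 616.7 -212.4   24.2   23.8    0.7] medz 42.7 mean [ 617.  -213.3] maxz 1274.5
redbody 384 [ 614.4 -211.7   49.5   48.6   10. ] medz 20.1 mean [ 614.  -212.2] maxz 1274.5
coarse 434 [ 432.9 -144.9   80.2   30.4   87.6] medz 40.4 mean [ 433.  -145.3] maxz 1274.5
fine 422 [435.1   5.8  79.3  29.5  57.8] medz 40.4 mean [435.1   5.7] maxz 1274.5
offcut 374 [622.1 187.   60.2  36.7 -67.1] medz 40.1 mean [622.2 187.1] maxz 1274.5
tin 285 [547.5 -78.5  43.5  43.1   1.5] medz 32.7 mean [547.7 -78.7] maxz 1274.5
punch 254 [556.8  80.2  73.8  17.    1.8] medz 7.5 mean [557.8  76.4] maxz 1274.5
blue 1144 [ 460.4 -369.9  151.2  109.3   84.5] medz 14.6 mean [ 458.7 -365. ] maxz 1274.5
wood 1247 [672.6  27.6 147.  110.  -83.2] medz 13.7 mean [668.9  20.9] maxz 1274.5
yellow 921 [483.9 375.1 149.8 109.2 -81.3] medz 15.0 mean [479.1 360.6] maxz 1274.5
bench z 1.799370244789884
```

```bash
python3 - <<'E'
from h import *
P,d,K,E=load('scene0.npz');Ws=world(d,K,E)
# scene view: point cloud at object tops, rect of world points
for n,c,z,R in[('steel',(439,163),42,30),('red',(616,-212),42,30),('coarse',(433,-145),40,55),('fine',(435,6),40,55),('offcut',(622,187),40,45)]:
    m=(np.hypot(Ws[...,0]-c[0],Ws[...,1]-c[1])<R)&(abs(Ws[...,2]-z)<3)
    print(n,m.sum(),rect(m,z,K,E),np.median(Ws[m][:,2]).round(1))
for nm,f in(('scene','scene0.npz'),('top','top0.npz')):
    P,d,K,E=load(f);W=world(d,K,E);h=cv2.cvtColor(P,cv2.COLOR_RGB2HSV).astype(int);H,S,V=h[...,0],h[...,1],h[...,2]
    near=lambda c,R:np.hypot(W[...,0]-c[0],W[...,1]-c[1])<R
    for n,m,z in[('blue',near((460,-370),110)&(H>100)&(H<130)&(S>150)&(W[...,2]>13),18),('yellow',near((484,375),110)&(H>20)&(H<35)&(S>150)&(W[...,2]>13),18),
      ('blackfl',near((668,63),60)&(V<45)&(S<120),5),('whitefl',near((677,-8),60)&(V>140)&(S<70),5),('wood',near((673,28),110)&(W[...,2]>13),18)]:
        print(nm,n,m.sum(),rect(m,z,K,E))
E
```

```text
steel 82 [443.  165.7  24.8  24.  -71.5] 41.2
red 91 [ 622.3 -210.9   24.9   24.    18.5] 40.8
coarse 268 [ 437.5 -142.3   78.9   31.4   88.7] 38.7
fine 314 [439.4   8.   79.4  31.6  57.1] 39.2
offcut 506 [626.3 189.7  60.7  36.9 -67.1] 39.5
scene blue 428 [ 464.4 -367.   149.7  108.3   84.7]
scene yellow 747 [487.1 377.5 148.5 110.8 -81.3]
scene blackfl 1174 [667.3  63.3  85.6  60.7   7.1]
scene whitefl 1366 [676.3  -7.8  89.7  64.    7. ]
scene wood 877 [677.5  29.9 147.  109.3 -83.1]
top blue 543 [ 458.8 -370.9  147.9  105.1   84.5]
top yellow 498 [483.2 375.4 149.  106.8 -81.3]
top blackfl 384 [672.   64.   86.2  57.    6. ]
top whitefl 970 [680.   -7.7  94.6  64.7   7. ]
top wood 548 [673.8  27.8 146.8 107.7 -83. ]
```

Call:
arm_command(deltas=[{"dx": 0.02, "dy": 0.05, "yaw": 8}, {"dx": 0.035, "dy": 0.1, "yaw": 16}, {"dx": 0.05, "dy": 0.15, "yaw": 24}, {"dx": 0.07, "dy": 0.2, "yaw": 32}, {"dx": 0.08, "dy": 0.25, "yaw": 40}, {"dx": 0.1, "dy": 0.3, "yaw": 48}, {"dx": 0.11, "dy": 0.35, "yaw": 56}, {"dx": 0.12, "dy": 0.4, "yaw": 59.3}, {"dx": 0.13, "dy": 0.45, "yaw": 59.3}, {"dx": 0.135, "dy": 0.5, "yaw": 59.3}, {"dx": 0.14, "dy": 0.55, "yaw": 59.3}, {"dx": 0.145, "dy": 0.6, "yaw": 59.3}, {"dx": 0.15, "dy": 0.65, "yaw": 59.3}, {"dx": 0.155, "dy": 0.7, "yaw": 59.3}, {"dx": 0.158, "dy": 0.75, "yaw": 59.3}, {"dx": 0.158, "dy": 0.75, "yaw": 59.3}, {"dx": 0.158, "dy": 0.75, "yaw": 59.3}, {"dx": 0.158, "dy": 0.75, "yaw": 59.3}])

```text
invalid input at $.deltas[0]: expected keys dx, dy, dz, yaw, jaw
```

The two cameras differ by a constant (~4, 2.5) mm, so the wrist camera will break the tie.

Call:
arm_command(deltas=[{"dx": 0.02, "dy": 0.05, "dz": 0, "yaw": 8, "jaw": 1}, {"dx": 0.035, "dy": 0.1, "dz": 0, "yaw": 16, "jaw": 1}, {"dx": 0.05, "dy": 0.15, "dz": 0, "yaw": 24, "jaw": 1}, {"dx": 0.158, "dy": 0.75, "dz": 0, "yaw": 59.3, "jaw": 1}, {"dx": 0.158, "dy": 0.75, "dz": 0, "yaw": 59.3, "jaw": 1}, {"dx": 0.158, "dy": 0.75, "dz": 0, "yaw": 59.3, "jaw": 1}, {"dx": 0.158, "dy": 0.75, "dz": 0, "yaw": 59.3, "jaw": 1}, {"dx": 0.158, "dy": 0.75, "dz": 0, "yaw": 59.3, "jaw": 1}, {"dx": 0.158, "dy": 0.75, "dz": 0, "yaw": 59.3, "jaw": 1}, {"dx": 0.158, "dy": 0.75, "dz": 0, "yaw": 59.3, "jaw": 1}, {"dx": 0.158, "dy": 0.75, "dz": 0, "yaw": 59.3, "jaw": 1}, {"dx": 0.158, "dy": 0.75, "dz": 0, "yaw": 59.3, "jaw": 1}, {"dx": 0.158, "dy": 0.75, "dz": 0, "yaw": 59.3, "jaw": 1}, {"dx": 0.158, "dy": 0.75, "dz": 0, "yaw": 59.3, "jaw": 1}, {"dx": 0.158, "dy": 0.75, "dz": 0, "yaw": 59.3, "jaw": 1}, {"dx": 0.158, "dy": 0.75, "dz": 0, "yaw": 59.3, "jaw": 1}, {"dx": 0.158, "dy": 0.75, "dz": 0, "yaw": 59.3, "jaw": 1}, {"dx": 0.158, "dy": 0.75, "dz": 0, "yaw": 59.3, "jaw": 1}, {"dx": 0.158, "dy": 0.75, "dz": 0, "yaw": 59.3, "jaw": 1}])

```text
clock: 2.0
eef_pos: [439.1, 162.3, 231.0]
tool_rot: [-3.141, 0.001, 1.481]
force: [-0.7, 0.6, 0.0]
width: 85.5
gripper_force: 0.0
```

```bash
python3 - <<'E'
from cell import *
from h import *
s=read_state();print(s['clock'],s['eef_pos'],s['tool_rot'],s['qpos'],s['force'])
c=camera_params('wrist');p,d=get_image('wrist');K,E=c['camera_matrix'],c['extrinsics'];print(E)
cv2.imwrite('pics/w1.png',p[:,:,::-1]);np.savez('w1.npz',p=p,d=d,K=K,E=E);W=world(d,K,E)
for n,cc,z,R in[('steel',(441,164),42,30),('body',(441,164),22,40)]:
    m=(np.hypot(W[...,0]-cc[0],W[...,1]-cc[1])<R)&(abs(W[...,2]-z)<5 if n=='steel' else W[...,2]>6)&(W[...,2]<60)
    print(n,m.sum(),rect(m,z,K,E) if m.any() else '',np.median(W[m][:,2]))
E
```

```text
2.0 [439.14905755 162.26155986 231.04266447] [-3.14079550e+00  1.47228288e-03  1.48060832e+00] [-0.13619931  0.39181194 -0.37820524  1.99783079  0.20119762  0.78882219
 -0.72128035] [-0.68849863  0.63903494  0.01538689]
[[ 9.95885860e-01 -8.64525565e-02 -2.71534519e-02  4.46061909e+02]
 [-9.06085752e-02 -9.54009022e-01 -2.85756665e-01  2.34210710e+02]
 [-1.20024390e-03  2.87041358e-01 -9.57917438e-01  3.74083266e+02]
 [ 0.00000000e+00  0.00000000e+00  0.00000000e+00  1.00000000e+00]]
steel 647 [438.6 165.1  25.5  25.1  84.8] 42.68539950431352
body 2087 [438.7 167.8  48.7  47.4  84.8] 22.24677852220111
```

Call:
arm_command(deltas=[{"dx": 0, "dy": 0.001, "dz": -0.04, "yaw": 0, "jaw": 1}, {"dx": 0, "dy": 0.001, "dz": -0.08, "yaw": 0, "jaw": 1}, {"dx": 0, "dy": 0.001, "dz": -0.12, "yaw": 0, "jaw": 1}, {"dx": 0, "dy": 0.001, "dz": -0.15, "yaw": 0, "jaw": 1}, {"dx": 0, "dy": 0.001, "dz": -0.175, "yaw": 0, "jaw": 1}, {"dx": 0, "dy": 0.001, "dz": -0.19, "yaw": 0, "jaw": 0.8}, {"dx": 0, "dy": 0.001, "dz": -0.2, "yaw": 0, "jaw": 0.6}, {"dx": 0, "dy": 0.001, "dz": -0.205, "yaw": 0, "jaw": 0.5}, {"dx": 0, "dy": 0.001, "dz": -0.205, "yaw": 0, "jaw": 0.5}, {"dx": 0, "dy": 0.001, "dz": -0.205, "yaw": 0, "jaw": 0.5}])

```text
clock: 3.05
eef_pos: [440.0, 165.0, 26.9]
tool_rot: [3.141, -0.001, 1.482]
force: [0.4, 0.5, -0.8]
width: 43.0
gripper_force: 0.0
```

```bash
python3 -c "
from cell import *
s=read_state();print(s['eef_pos'],s['force'],s['width'])
import cv2;cv2.imwrite('pics/w2.png',get_image('wrist')[0][:,:,::-1])"
```

```text
[440.0114302  165.00514874  26.94366116] [ 0.35650443  0.45240709 -0.82155473] 42.98715151718313
```

View pics/w2.png

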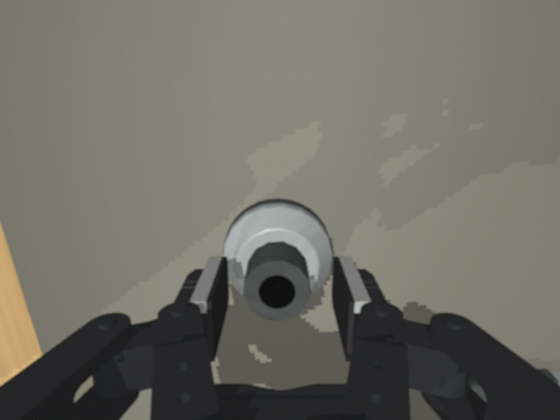

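The hub (276,291) sits between the pads (222 and 342). I'll close and lift.

Call:
arm_command(deltas=[{"dx": 0, "dy": 0, "dz": 0, "yaw": 0, "jaw": 0}, {"dx": 0, "dy": 0, "dz": 0, "yaw": 0, "jaw": 0}, {"dx": 0, "dy": 0, "dz": 0, "yaw": 0, "jaw": 0}, {"dx": 0, "dy": 0, "dz": 0, "yaw": 0, "jaw": 0}, {"dx": 0, "dy": 0, "dz": 0, "yaw": 0, "jaw": 0}, {"dx": 0, "dy": 0, "dz": 0, "yaw": 0, "jaw": 0}, {"dx": 0, "dy": 0, "dz": 0.01, "yaw": 0, "jaw": 0}, {"dx": 0, "dy": 0, "dz": 0.03, "yaw": 0, "jaw": 0}, {"dx": 0, "dy": 0, "dz": 0.06, "yaw": 0, "jaw": 0}, {"dx": 0, "dy": 0, "dz": 0.1, "yaw": 0, "jaw": 0}, {"dx": 0, "dy": 0, "dz": 0.1, "yaw": 0, "jaw": 0}])

```text
clock: 4.2
eef_pos: [442.1, 166.4, 130.7]
tool_rot: [3.134, -0.004, 1.482]
force: [1.3, 0.1, -2.4]
width: 23.8
gripper_force: 59.4
```

Call:
arm_command(deltas=[{"dx": 0, "dy": -0.02, "dz": 0, "yaw": 0, "jaw": 0}, {"dx": 0, "dy": -0.06, "dz": 0, "yaw": 0, "jaw": 0}, {"dx": 0, "dy": -0.1, "dz": 0, "yaw": 0, "jaw": 0}, {"dx": 0.017, "dy": -0.14, "dz": 0, "yaw": 0, "jaw": 0}, {"dx": 0.017, "dy": -0.18, "dz": 0, "yaw": 0, "jaw": 0}, {"dx": 0.017, "dy": -0.22, "dz": 0, "yaw": 0, "jaw": 0}, {"dx": 0.017, "dy": -0.26, "dz": 0, "yaw": 0, "jaw": 0}, {"dx": 0.017, "dy": -0.3, "dz": 0, "yaw": 0, "jaw": 0}, {"dx": 0.017, "dy": -0.34, "dz": 0, "yaw": 0, "jaw": 0}, {"dx": 0.017, "dy": -0.38, "dz": 0, "yaw": 0, "jaw": 0}, {"dx": 0.017, "dy": -0.42, "dz": 0, "yaw": 0, "jaw": 0}, {"dx": 0.017, "dy": -0.46, "dz": 0, "yaw": 0, "jaw": 0}, {"dx": 0.017, "dy": -0.5, "dz": 0, "yaw": 0, "jaw": 0}, {"dx": 0.017, "dy": -0.53, "dz": 0, "yaw": 0, "jaw": 0}, {"dx": 0.017, "dy": -0.555, "dz": 0, "yaw": 0, "jaw": 0}, {"dx": 0.017, "dy": -0.57, "dz": 0, "yaw": 0, "jaw": 0}, {"dx": 0.017, "dy": -0.57, "dz": 0, "yaw": 0, "jaw": 0}, {"dx": 0.017, "dy": -0.57, "dz": 0, "yaw": 0, "jaw": 0}, {"dx": 0.017, "dy": -0.57, "dz": 0, "yaw": 0, "jaw": 0}, {"dx": 0.017, "dy": -0.57, "dz": 0, "yaw": 0, "jaw": 0}])

```text
clock: 6.2
eef_pos: [457.0, -403.1, 126.5]
tool_rot: [-3.141, -0.001, 1.485]
force: [-0.7, -0.6, -2.2]
width: 23.7
gripper_force: 59.5
```

```bash
python3 - <<'E'
from cell import *
from h import *
s=read_state();print(s['clock'],s['eef_pos'],s['tool_rot'],s['force'])
c=camera_params('wrist');p,d=get_image('wrist');K,E=c['camera_matrix'],c['extrinsics']
cv2.imwrite('pics/w3.png',p[:,:,::-1]);W=world(d,K,E)
h=cv2.cvtColor(p,cv2.COLOR_RGB2HSV).astype(int)
m=(h[...,0]>100)&(h[...,0]<130)&(h[...,1]>130)&(W[...,2]>13)&(W[...,2]<23)
q=W[m];print(m.sum(),q.min(0),q.max(0),rect(m,18,K,E))
for sl in (0,1): print(np.round(np.percentile(q[:,sl],[2,98]),1))
E
```

```text
6.2 [ 457.0083027  -403.14938027  126.47687959] [-3.14148426e+00 -7.70450162e-04  1.48523927e+00] [-0.72331474 -0.63739184 -2.228498  ]
6653 [ 398.89379473 -448.84808921   13.00570941] [ 517.46085067 -292.89617155   21.03130049] [ 458.5 -371.   147.3  105.7   84.5]
[402.8 515. ]
[-442.6 -295.5]
```

View pics/w3.png

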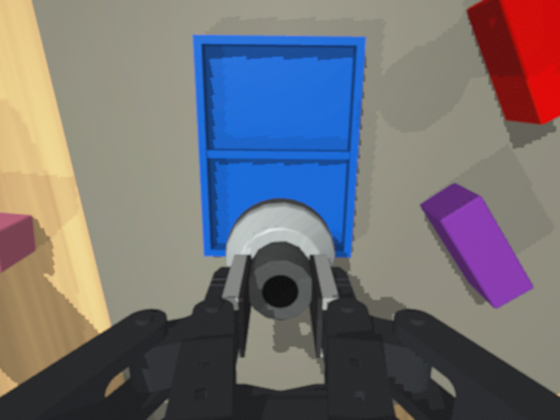

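The held cup (280,290) is upright over the near bay; the tray corners run from about (195,37) to (350,255). The wrist camera puts the tray centre at (458.5,-371) with the right size.

Call:
arm_command(deltas=[{"dx": -0.001, "dy": -0.001, "dz": -0.03, "yaw": 0, "jaw": 0}, {"dx": -0.001, "dy": -0.001, "dz": -0.06, "yaw": 0, "jaw": 0}, {"dx": -0.001, "dy": -0.001, "dz": -0.08, "yaw": 0, "jaw": 0}, {"dx": -0.001, "dy": -0.001, "dz": -0.086, "yaw": 0, "jaw": 0}, {"dx": -0.001, "dy": -0.001, "dz": -0.09, "yaw": 0, "jaw": 0}, {"dx": -0.001, "dy": -0.001, "dz": -0.092, "yaw": 0, "jaw": 0}, {"dx": -0.001, "dy": -0.001, "dz": -0.093, "yaw": 0, "jaw": 0}, {"dx": -0.001, "dy": -0.001, "dz": -0.094, "yaw": 0, "jaw": 0}, {"dx": -0.001, "dy": -0.001, "dz": -0.094, "yaw": 0, "jaw": 0}, {"dx": -0.001, "dy": -0.001, "dz": -0.095, "yaw": 0, "jaw": 0}, {"dx": -0.001, "dy": -0.001, "dz": -0.095, "yaw": 0, "jaw": 0}, {"dx": -0.001, "dy": -0.001, "dz": -0.095, "yaw": 0, "jaw": 0}])

```text
clock: 7.45
eef_pos: [455.7, -406.2, 32.3]
tool_rot: [3.141, 0.001, 1.483]
force: [-1.4, 1.6, 5.6]
width: 23.5
gripper_force: 60.2
```

Call:
arm_command(deltas=[{"dx": 0, "dy": 0, "dz": 0, "yaw": 0, "jaw": 0.3}, {"dx": 0, "dy": 0, "dz": 0, "yaw": 0, "jaw": 0.5}, {"dx": 0, "dy": 0, "dz": 0, "yaw": 0, "jaw": 0.5}, {"dx": 0, "dy": 0, "dz": 0, "yaw": 0, "jaw": 0.5}, {"dx": 0, "dy": 0, "dz": 0.01, "yaw": 0, "jaw": 0.5}, {"dx": 0, "dy": 0, "dz": 0.04, "yaw": 0, "jaw": 0.5}, {"dx": 0, "dy": 0, "dz": 0.08, "yaw": 0, "jaw": 0.5}, {"dx": 0.02, "dy": 0.02, "dz": 0.12, "yaw": 0, "jaw": 0.6}, {"dx": 0.05, "dy": 0.05, "dz": 0.14, "yaw": 0, "jaw": 0.6}, {"dx": 0.08, "dy": 0.09, "dz": 0.15, "yaw": 0, "jaw": 0.6}, {"dx": 0.11, "dy": 0.13, "dz": 0.15, "yaw": 0, "jaw": 0.6}, {"dx": 0.14, "dy": 0.165, "dz": 0.15, "yaw": 0, "jaw": 0.6}, {"dx": 0.161, "dy": 0.193, "dz": 0.15, "yaw": 0, "jaw": 0.6}, {"dx": 0.161, "dy": 0.193, "dz": 0.15, "yaw": 0, "jaw": 0.6}, {"dx": 0.161, "dy": 0.193, "dz": 0.15, "yaw": 0, "jaw": 0.6}, {"dx": 0.161, "dy": 0.193, "dz": 0.15, "yaw": 0, "jaw": 0.6}, {"dx": 0.161, "dy": 0.193, "dz": 0.15, "yaw": 0, "jaw": 0.6}])

```text
clock: 9.15
eef_pos: [615.4, -215.0, 181.4]
tool_rot: [-3.141, 0.001, 1.48]
force: [-0.3, -1.5, -1.3]
width: 51.3
gripper_force: 0.0
```

```bash
cat >> h.py <<'E'
def look(items):
    from cell import read_state,camera_params,get_image
    s=read_state();print(s['clock'],s['eef_pos'].round(1),s['tool_rot'].round(3),s['force'].round(1),round(s['width'],1))
    c=camera_params('wrist');p,d=get_image('wrist');K,E=c['camera_matrix'],c['extrinsics'];W=world(d,K,E)
    for n,x,y,z,R in items:
        m=(np.hypot(W[...,0]-x,W[...,1]-y)<R)&(abs(W[...,2]-z)<4)
        print(n,m.sum(),rect(m,z,K,E) if m.any() else '',np.median(W[m][:,2]).round(1))
    return p,W,K,E
E
python3 -c "
from h import *
look([('red',616,-212,42,30)])
from cell import get_image,camera_params
p,d=get_image('top');c=camera_params('top');W=world(d,c['camera_matrix'],c['extrinsics'])
m=(np.hypot(W[...,0]-455,W[...,1]+406)<25)&(abs(W[...,2]-47)<4);print('steel hub',m.sum(),rect(m,47,c['camera_matrix'],c['extrinsics']),np.median(W[m][:,2]))
"
```

```text
9.15 [ 615.4 -215.   181.4] [-3.141e+00  1.000e-03  1.480e+00] [-0.3 -1.5 -1.3] 51.3
red 860 [ 616.6 -212.8   25.3   24.7   84.8] 42.7Traceback (most recent call last):
  File "<string>", line 6, in <module>
    m=(np.hypot(W[...,0]-455,W[...,1]+406)<25)&(abs(W[...,2]-47)<4);print('steel hub',m.sum(),rect(m,47,c['camera_matrix'],c['extrinsics']),np.median(W[m][:,2]))
                                                                                              ~~~~^^^^^^^^^^^^^^^^^^^^^^^^^^^^^^^^^^^^^^^^^
  File "h.py", line 11, in rect
    c=max(cv2.findContours(m.astype(np.uint8),0,2)[0],key=cv2.contourArea)[:,0]
      ~~~^^^^^^^^^^^^^^^^^^^^^^^^^^^^^^^^^^^^^^^^^^^^^^^^^^^^^^^^^^^^^^^^^
ValueError: max() iterable argument is empty
```

Call:
arm_command(deltas=[{"dx": 0, "dy": 0, "dz": -0.04, "yaw": 0, "jaw": 0.6}, {"dx": 0, "dy": 0, "dz": -0.08, "yaw": 0, "jaw": 0.6}, {"dx": 0, "dy": 0, "dz": -0.12, "yaw": 0, "jaw": 0.6}, {"dx": 0, "dy": 0, "dz": -0.14, "yaw": 0, "jaw": 0.6}, {"dx": 0, "dy": 0, "dz": -0.15, "yaw": 0, "jaw": 0.5}, {"dx": 0, "dy": 0, "dz": -0.155, "yaw": 0, "jaw": 0.5}, {"dx": 0, "dy": 0, "dz": -0.155, "yaw": 0, "jaw": 0.5}, {"dx": 0, "dy": 0, "dz": -0.155, "yaw": 0, "jaw": 0}, {"dx": 0, "dy": 0, "dz": -0.155, "yaw": 0, "jaw": 0}, {"dx": 0, "dy": 0, "dz": -0.155, "yaw": 0, "jaw": 0}, {"dx": 0, "dy": 0, "dz": -0.155, "yaw": 0, "jaw": 0}, {"dx": 0, "dy": 0, "dz": -0.155, "yaw": 0, "jaw": 0}, {"dx": 0, "dy": 0, "dz": -0.155, "yaw": 0, "jaw": 0}, {"dx": 0, "dy": 0, "dz": -0.145, "yaw": 0, "jaw": 0}, {"dx": 0, "dy": 0, "dz": -0.12, "yaw": 0, "jaw": 0}, {"dx": 0, "dy": 0, "dz": -0.08, "yaw": 0, "jaw": 0}, {"dx": 0, "dy": 0, "dz": -0.055, "yaw": 0, "jaw": 0}])

```text
clock: 10.95
eef_pos: [617.4, -212.9, 129.2]
tool_rot: [3.139, 0.0, 1.483]
force: [1.4, 0.3, -1.5]
width: 23.1
gripper_force: 59.2
```

Call:
arm_command(deltas=[{"dx": -0.02, "dy": -0.015, "dz": 0, "yaw": 0, "jaw": 0}, {"dx": -0.05, "dy": -0.04, "dz": 0, "yaw": 0, "jaw": 0}, {"dx": -0.085, "dy": -0.07, "dz": 0, "yaw": 0, "jaw": 0}, {"dx": -0.12, "dy": -0.095, "dz": 0, "yaw": 0, "jaw": 0}, {"dx": -0.145, "dy": -0.115, "dz": 0, "yaw": 0, "jaw": 0}, {"dx": -0.1545, "dy": -0.123, "dz": 0, "yaw": 0, "jaw": 0}, {"dx": -0.1545, "dy": -0.123, "dz": 0, "yaw": 0, "jaw": 0}, {"dx": -0.1545, "dy": -0.123, "dz": -0.03, "yaw": 0, "jaw": 0}, {"dx": -0.1545, "dy": -0.123, "dz": -0.06, "yaw": 0, "jaw": 0}, {"dx": -0.1545, "dy": -0.123, "dz": -0.08, "yaw": 0, "jaw": 0}, {"dx": -0.1545, "dy": -0.123, "dz": -0.086, "yaw": 0, "jaw": 0}, {"dx": -0.1545, "dy": -0.123, "dz": -0.09, "yaw": 0, "jaw": 0}, {"dx": -0.1545, "dy": -0.123, "dz": -0.092, "yaw": 0, "jaw": 0}, {"dx": -0.1545, "dy": -0.123, "dz": -0.093, "yaw": 0, "jaw": 0}, {"dx": -0.1545, "dy": -0.123, "dz": -0.094, "yaw": 0, "jaw": 0}, {"dx": -0.1545, "dy": -0.123, "dz": -0.095, "yaw": 0, "jaw": 0}, {"dx": -0.1545, "dy": -0.123, "dz": -0.095, "yaw": 0, "jaw": 0}, {"dx": -0.1545, "dy": -0.123, "dz": -0.095, "yaw": 0, "jaw": 0}])

```text
clock: 12.75
eef_pos: [462.7, -336.3, 33.1]
tool_rot: [3.14, 0.001, 1.483]
force: [-1.2, 1.4, 8.2]
width: 23.3
gripper_force: 60.4
```

Call:
arm_command(deltas=[{"dx": 0, "dy": 0, "dz": 0, "yaw": 0, "jaw": 0.3}, {"dx": 0, "dy": 0, "dz": 0, "yaw": 0, "jaw": 0.5}, {"dx": 0, "dy": 0, "dz": 0, "yaw": 0, "jaw": 0.5}, {"dx": 0, "dy": 0, "dz": 0, "yaw": 0, "jaw": 0.5}, {"dx": 0, "dy": 0, "dz": 0.01, "yaw": 0, "jaw": 0.5}, {"dx": 0, "dy": 0, "dz": 0.04, "yaw": 0, "jaw": 0.5}, {"dx": 0, "dy": 0, "dz": 0.08, "yaw": 0, "jaw": 0.5}, {"dx": -0.005, "dy": 0.03, "dz": 0.12, "yaw": 0, "jaw": 0.7}, {"dx": -0.01, "dy": 0.07, "dz": 0.14, "yaw": 2.6, "jaw": 0.7}, {"dx": -0.02, "dy": 0.11, "dz": 0.15, "yaw": 2.6, "jaw": 0.7}, {"dx": -0.029, "dy": 0.15, "dz": 0.15, "yaw": 2.6, "jaw": 0.7}, {"dx": -0.029, "dy": 0.18, "dz": 0.15, "yaw": 2.6, "jaw": 0.7}, {"dx": -0.029, "dy": 0.191, "dz": 0.15, "yaw": 2.6, "jaw": 0.7}, {"dx": -0.029, "dy": 0.191, "dz": 0.15, "yaw": 2.6, "jaw": 0.7}, {"dx": -0.029, "dy": 0.191, "dz": 0.15, "yaw": 2.6, "jaw": 0.7}, {"dx": -0.029, "dy": 0.191, "dz": 0.15, "yaw": 2.6, "jaw": 0.7}])

```text
clock: 14.35
eef_pos: [433.0, -146.6, 181.2]
tool_rot: [-3.141, 0.001, 1.526]
force: [-0.6, -0.3, 0.3]
width: 60.2
gripper_force: 0.0
```

```bash
python3 -c "
from h import *
look([('coarse',433,-145,40,55)])
from cell import get_image
cv2.imwrite('pics/t2.png',cv2.resize(get_image('top')[0][150:250,280:480,::-1],None,fx=3,fy=3))
"
```

```text
14.35 [ 433.  -146.6  181.2] [-3.141e+00  1.000e-03  1.526e+00] [-0.6 -0.3  0.3] 60.2
coarse 3878 [ 432.4 -143.7   79.5   29.8   87.8] 40.6
```

View pics/t2.png

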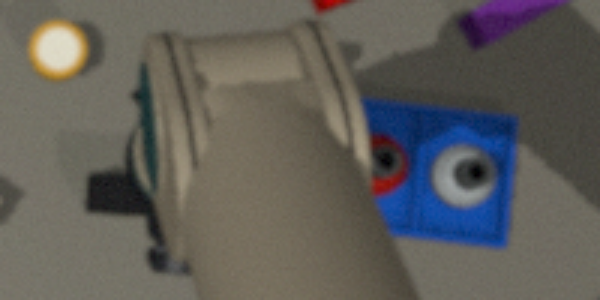

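Both cups stand hub up, one per bay: steel at crop (463,173), red at (385,163). Next is the black stone.

Call:
arm_command(deltas=[{"dx": 0, "dy": 0.001, "dz": -0.04, "yaw": 0, "jaw": 0.7}, {"dx": 0, "dy": 0.001, "dz": -0.08, "yaw": 0, "jaw": 0.7}, {"dx": 0, "dy": 0.001, "dz": -0.12, "yaw": 0, "jaw": 0.7}, {"dx": 0, "dy": 0.001, "dz": -0.145, "yaw": 0, "jaw": 0.7}, {"dx": 0, "dy": 0.001, "dz": -0.158, "yaw": 0, "jaw": 0.5}, {"dx": 0, "dy": 0.001, "dz": -0.163, "yaw": 0, "jaw": 0.5}, {"dx": 0, "dy": 0.001, "dz": -0.163, "yaw": 0, "jaw": 0.5}, {"dx": 0, "dy": 0.001, "dz": -0.163, "yaw": 0, "jaw": 0}, {"dx": 0, "dy": 0.001, "dz": -0.163, "yaw": 0, "jaw": 0}, {"dx": 0, "dy": 0.001, "dz": -0.163, "yaw": 0, "jaw": 0}, {"dx": 0, "dy": 0.001, "dz": -0.163, "yaw": 0, "jaw": 0}, {"dx": 0, "dy": 0.001, "dz": -0.163, "yaw": 0, "jaw": 0}, {"dx": 0, "dy": 0.001, "dz": -0.163, "yaw": 0, "jaw": 0}, {"dx": 0, "dy": 0.001, "dz": -0.153, "yaw": 0, "jaw": 0}, {"dx": 0, "dy": 0.001, "dz": -0.13, "yaw": 0, "jaw": 0}, {"dx": 0, "dy": 0.001, "dz": -0.09, "yaw": 0, "jaw": 0}, {"dx": 0, "dy": 0.001, "dz": -0.063, "yaw": 0, "jaw": 0}, {"dx": 0, "dy": 0.001, "dz": -0.063, "yaw": 0, "jaw": 0}])

```text
clock: 16.25
eef_pos: [434.9, -144.4, 121.6]
tool_rot: [3.135, 0.001, 1.528]
force: [1.5, -0.0, -2.8]
width: 29.0
gripper_force: 60.0
```

Call:
arm_command(deltas=[{"dx": 0.01, "dy": 0.01, "dz": 0, "yaw": -4, "jaw": 0}, {"dx": 0.03, "dy": 0.026, "dz": 0, "yaw": -12, "jaw": 0}, {"dx": 0.05, "dy": 0.045, "dz": 0, "yaw": -20, "jaw": 0}, {"dx": 0.075, "dy": 0.065, "dz": 0, "yaw": -28, "jaw": 0}, {"dx": 0.1, "dy": 0.088, "dz": 0, "yaw": -36, "jaw": 0}, {"dx": 0.125, "dy": 0.11, "dz": 0, "yaw": -44, "jaw": 0}, {"dx": 0.15, "dy": 0.13, "dz": 0, "yaw": -52, "jaw": 0}, {"dx": 0.175, "dy": 0.153, "dz": 0, "yaw": -60, "jaw": 0}, {"dx": 0.2, "dy": 0.175, "dz": 0, "yaw": -68, "jaw": 0}, {"dx": 0.22, "dy": 0.195, "dz": 0, "yaw": -75, "jaw": 0}, {"dx": 0.236, "dy": 0.207, "dz": 0, "yaw": -80, "jaw": 0}, {"dx": 0.236, "dy": 0.207, "dz": 0, "yaw": -80.7, "jaw": 0}, {"dx": 0.236, "dy": 0.207, "dz": 0, "yaw": -80.7, "jaw": 0}, {"dx": 0.236, "dy": 0.207, "dz": 0, "yaw": -80.7, "jaw": 0}, {"dx": 0.236, "dy": 0.207, "dz": 0, "yaw": -80.7, "jaw": 0}])

```text
clock: 17.75
eef_pos: [668.0, 61.7, 117.9]
tool_rot: [3.141, 0.002, 0.119]
force: [0.5, -0.1, -2.1]
width: 29.0
gripper_force: 59.8
```

```bash
python3 -c "
from h import *
p,W,K,E=look([('rim',673,28,18,100),('held',668,63,140,60)])
cv2.imwrite('pics/w5.png',p[:,:,::-1])
"
```

```text
17.75 [668.   61.7 117.9] [3.141e+00 2.000e-03 1.190e-01] [ 0.5 -0.1 -2.1] 29.0
rim 6305 [674.   28.9 147.4 105.7 -83.2] 18.4
held 16725 [671.1  62.6  81.7  54.2 -12.2] 139.4
```

View pics/w5.png

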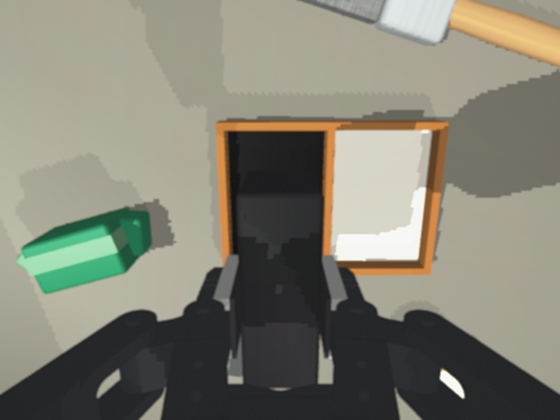

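The black stone is held level over the black bay (columns 225–325); the tray rim centre is (674,28.9) with the right size.

Call:
arm_command(deltas=[{"dx": 0.001, "dy": 0.001, "dz": -0.03, "yaw": 0, "jaw": 0}, {"dx": 0.001, "dy": 0.001, "dz": -0.06, "yaw": 0, "jaw": 0}, {"dx": 0.001, "dy": 0.001, "dz": -0.08, "yaw": 0, "jaw": 0}, {"dx": 0.001, "dy": 0.001, "dz": -0.086, "yaw": 0, "jaw": 0}, {"dx": 0.001, "dy": 0.001, "dz": -0.09, "yaw": 0, "jaw": 0}, {"dx": 0.001, "dy": 0.001, "dz": -0.092, "yaw": 0, "jaw": 0}, {"dx": 0.001, "dy": 0.001, "dz": -0.093, "yaw": 0, "jaw": 0}, {"dx": 0.001, "dy": 0.001, "dz": -0.094, "yaw": 0, "jaw": 0}, {"dx": 0.001, "dy": 0.001, "dz": -0.095, "yaw": 0, "jaw": 0}, {"dx": 0.001, "dy": 0.001, "dz": -0.095, "yaw": 0, "jaw": 0}, {"dx": 0.001, "dy": 0.001, "dz": -0.095, "yaw": 0, "jaw": 0}])

```text
clock: 18.9
eef_pos: [670.5, 64.2, 24.1]
tool_rot: [3.142, -0.001, 0.12]
force: [-1.1, -0.7, 3.1]
width: 28.9
gripper_force: 60.3
```

Call:
arm_command(deltas=[{"dx": 0, "dy": 0, "dz": 0, "yaw": 0, "jaw": 0.45}, {"dx": 0, "dy": 0, "dz": 0, "yaw": 0, "jaw": 0.5}, {"dx": 0, "dy": 0, "dz": 0, "yaw": 0, "jaw": 0.5}, {"dx": 0, "dy": 0, "dz": 0.01, "yaw": 0, "jaw": 0.5}, {"dx": 0, "dy": 0, "dz": 0.04, "yaw": 0, "jaw": 0.5}, {"dx": 0, "dy": 0, "dz": 0.08, "yaw": 0, "jaw": 0.5}, {"dx": -0.03, "dy": -0.01, "dz": 0.12, "yaw": 5, "jaw": 0.7}, {"dx": -0.07, "dy": -0.02, "dz": 0.14, "yaw": 13, "jaw": 0.7}, {"dx": -0.11, "dy": -0.03, "dz": 0.158, "yaw": 21, "jaw": 0.7}, {"dx": -0.15, "dy": -0.04, "dz": 0.158, "yaw": 29, "jaw": 0.7}, {"dx": -0.19, "dy": -0.05, "dz": 0.158, "yaw": 37, "jaw": 0.7}, {"dx": -0.22, "dy": -0.055, "dz": 0.158, "yaw": 45, "jaw": 0.7}, {"dx": -0.235, "dy": -0.058, "dz": 0.158, "yaw": 50.9, "jaw": 0.7}, {"dx": -0.235, "dy": -0.058, "dz": 0.158, "yaw": 50.9, "jaw": 0.7}, {"dx": -0.235, "dy": -0.058, "dz": 0.158, "yaw": 50.9, "jaw": 0.7}, {"dx": -0.235, "dy": -0.058, "dz": 0.158, "yaw": 50.9, "jaw": 0.7}, {"dx": -0.235, "dy": -0.058, "dz": 0.158, "yaw": 50.9, "jaw": 0.7}])

```text
clock: 20.6
eef_pos: [436.2, 6.5, 181.4]
tool_rot: [3.141, -0.001, 1.007]
force: [0.3, 0.7, -0.3]
width: 59.6
gripper_force: 0.0
```

```bash
python3 -c "
from h import *
look([('fine',435,6,40,55)])
"
```

```text
20.6 [436.2   6.5 181.4] [ 3.141e+00 -1.000e-03  1.007e+00] [ 0.3  0.7 -0.3] 59.6
fine 3830 [435.2   7.7  79.   29.9  57.6] 40.6
```

Call:
arm_command(deltas=[{"dx": 0, "dy": 0.001, "dz": -0.04, "yaw": 0, "jaw": 0.7}, {"dx": 0, "dy": 0.001, "dz": -0.08, "yaw": 0, "jaw": 0.7}, {"dx": 0, "dy": 0.001, "dz": -0.12, "yaw": 0, "jaw": 0.7}, {"dx": 0, "dy": 0.001, "dz": -0.145, "yaw": 0, "jaw": 0.7}, {"dx": 0, "dy": 0.001, "dz": -0.158, "yaw": 0, "jaw": 0.5}, {"dx": 0, "dy": 0.001, "dz": -0.163, "yaw": 0, "jaw": 0.5}, {"dx": 0, "dy": 0.001, "dz": -0.163, "yaw": 0, "jaw": 0.5}, {"dx": 0, "dy": 0.001, "dz": -0.163, "yaw": 0, "jaw": 0}, {"dx": 0, "dy": 0.001, "dz": -0.163, "yaw": 0, "jaw": 0}, {"dx": 0, "dy": 0.001, "dz": -0.163, "yaw": 0, "jaw": 0}, {"dx": 0, "dy": 0.001, "dz": -0.163, "yaw": 0, "jaw": 0}, {"dx": 0, "dy": 0.001, "dz": -0.163, "yaw": 0, "jaw": 0}, {"dx": 0, "dy": 0.001, "dz": -0.163, "yaw": 0, "jaw": 0}, {"dx": 0, "dy": 0.001, "dz": -0.153, "yaw": 0, "jaw": 0}, {"dx": 0, "dy": 0.001, "dz": -0.13, "yaw": 0, "jaw": 0}, {"dx": 0, "dy": 0.001, "dz": -0.09, "yaw": 0, "jaw": 0}, {"dx": 0, "dy": 0.001, "dz": -0.063, "yaw": 0, "jaw": 0}, {"dx": 0, "dy": 0.001, "dz": -0.063, "yaw": 0, "jaw": 0}])

```text
clock: 22.45
eef_pos: [436.9, 7.2, 121.0]
tool_rot: [3.137, -0.004, 1.007]
force: [0.4, 0.3, -3.5]
width: 28.9
gripper_force: 60.1
```

Call:
arm_command(deltas=[{"dx": 0.015, "dy": 0, "dz": 0, "yaw": -4, "jaw": 0}, {"dx": 0.045, "dy": 0, "dz": 0, "yaw": -12, "jaw": 0}, {"dx": 0.08, "dy": -0.005, "dz": 0, "yaw": -20, "jaw": 0}, {"dx": 0.12, "dy": -0.005, "dz": 0, "yaw": -28, "jaw": 0}, {"dx": 0.16, "dy": -0.01, "dz": 0, "yaw": -36, "jaw": 0}, {"dx": 0.2, "dy": -0.01, "dz": 0, "yaw": -43, "jaw": 0}, {"dx": 0.23, "dy": -0.014, "dz": 0, "yaw": -49, "jaw": 0}, {"dx": 0.243, "dy": -0.014, "dz": 0, "yaw": -50.9, "jaw": 0}, {"dx": 0.243, "dy": -0.014, "dz": 0, "yaw": -50.9, "jaw": 0}, {"dx": 0.243, "dy": -0.014, "dz": 0, "yaw": -50.9, "jaw": 0}, {"dx": 0.243, "dy": -0.014, "dz": 0, "yaw": -50.9, "jaw": 0}])

```text
clock: 23.55
eef_pos: [676.2, -6.9, 117.3]
tool_rot: [3.141, 0.003, 0.121]
force: [-0.3, 0.1, -2.9]
width: 29.2
gripper_force: 59.9
```

```bash
python3 -c "
from h import *
p,W,K,E=look([('rim',673,28,18,100),('black',669,63,45,50)])
cv2.imwrite('pics/w6.png',p[:,:,::-1])
"
```

```text
23.55 [676.2  -6.9 117.3] [3.141e+00 3.000e-03 1.210e-01] [-0.3  0.1 -2.9] 29.2
rim 6183 [674.3  29.1 147.4 105.9 -83.1] 18.3
black 6470 [672.1  63.2  79.4  30.8   6.9] 45.5
```

View pics/w6.png

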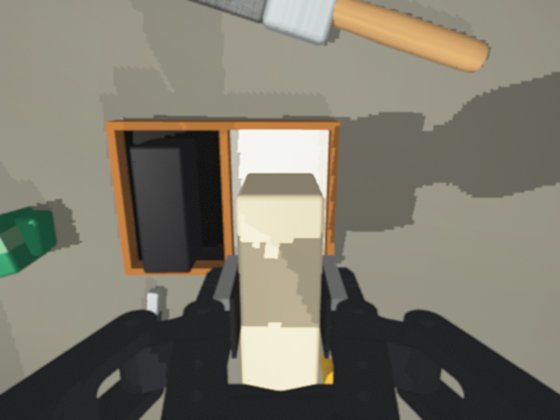

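The black stone lies flat (top at 45.5 mm) and centred in the black bay, at columns 135–195. The white one is over the white bay, so I'll lower it.

Call:
arm_command(deltas=[{"dx": 0, "dy": 0, "dz": -0.03, "yaw": 0, "jaw": 0}, {"dx": 0, "dy": 0, "dz": -0.06, "yaw": 0, "jaw": 0}, {"dx": 0, "dy": 0, "dz": -0.08, "yaw": 0, "jaw": 0}, {"dx": 0, "dy": 0, "dz": -0.086, "yaw": 0, "jaw": 0}, {"dx": 0, "dy": 0, "dz": -0.09, "yaw": 0, "jaw": 0}, {"dx": 0, "dy": 0, "dz": -0.092, "yaw": 0, "jaw": 0}, {"dx": 0, "dy": 0, "dz": -0.093, "yaw": 0, "jaw": 0}, {"dx": 0, "dy": 0, "dz": -0.094, "yaw": 0, "jaw": 0}, {"dx": 0, "dy": 0, "dz": -0.095, "yaw": 0, "jaw": 0}, {"dx": 0, "dy": 0, "dz": -0.095, "yaw": 0, "jaw": 0}, {"dx": 0, "dy": 0, "dz": -0.095, "yaw": 0, "jaw": 0}])

```text
clock: 24.7
eef_pos: [678.1, -7.0, 23.5]
tool_rot: [3.142, -0.0, 0.12]
force: [0.4, -1.1, -1.9]
width: 28.9
gripper_force: 59.9
```

No contact yet, so a little lower.

Call:
arm_command(deltas=[{"dx": 0, "dy": 0, "dz": -0.0005, "yaw": 0, "jaw": 0}, {"dx": 0, "dy": 0, "dz": -0.001, "yaw": 0, "jaw": 0}, {"dx": 0, "dy": 0, "dz": -0.001, "yaw": 0, "jaw": 0}, {"dx": 0, "dy": 0, "dz": -0.001, "yaw": 0, "jaw": 0}])

```text
clock: 25.1
eef_pos: [678.1, -6.9, 23.5]
tool_rot: [3.141, -0.0, 0.12]
force: [-2.5, 0.5, 6.3]
width: 28.9
gripper_force: 61.1
```

Call:
arm_command(deltas=[{"dx": 0, "dy": 0, "dz": 0, "yaw": 0, "jaw": 0.45}, {"dx": 0, "dy": 0, "dz": 0, "yaw": 0, "jaw": 0.5}, {"dx": 0, "dy": 0, "dz": 0, "yaw": 0, "jaw": 0.5}, {"dx": 0, "dy": 0, "dz": 0.01, "yaw": 0, "jaw": 0.5}, {"dx": 0, "dy": 0, "dz": 0.04, "yaw": 0, "jaw": 0.5}, {"dx": 0, "dy": 0, "dz": 0.08, "yaw": 0, "jaw": 0.5}, {"dx": 0, "dy": 0.02, "dz": 0.12, "yaw": 8, "jaw": 0.7}, {"dx": -0.01, "dy": 0.04, "dz": 0.15, "yaw": 16, "jaw": 0.8}, {"dx": -0.02, "dy": 0.07, "dz": 0.158, "yaw": 24, "jaw": 0.8}, {"dx": -0.03, "dy": 0.1, "dz": 0.158, "yaw": 32, "jaw": 0.8}, {"dx": -0.04, "dy": 0.13, "dz": 0.158, "yaw": 40, "jaw": 0.8}, {"dx": -0.05, "dy": 0.16, "dz": 0.158, "yaw": 48, "jaw": 0.8}, {"dx": -0.056, "dy": 0.18, "dz": 0.158, "yaw": 56, "jaw": 0.8}, {"dx": -0.056, "dy": 0.194, "dz": 0.158, "yaw": 64, "jaw": 0.8}, {"dx": -0.056, "dy": 0.194, "dz": 0.158, "yaw": 72, "jaw": 0.8}, {"dx": -0.056, "dy": 0.194, "dz": 0.158, "yaw": 80, "jaw": 0.8}, {"dx": -0.056, "dy": 0.194, "dz": 0.158, "yaw": 88, "jaw": 0.8}, {"dx": -0.056, "dy": 0.194, "dz": 0.158, "yaw": 96, "jaw": 0.8}, {"dx": -0.056, "dy": 0.194, "dz": 0.158, "yaw": 104, "jaw": 0.8}, {"dx": -0.056, "dy": 0.194, "dz": 0.158, "yaw": 106, "jaw": 0.8}])

```text
clock: 27.1
eef_pos: [622.2, 186.9, 180.8]
tool_rot: [3.141, -0.0, 1.971]
force: [0.3, -0.3, -0.2]
width: 68.3
gripper_force: 0.0
```

Call:
arm_command(deltas=[{"dx": 0, "dy": 0, "dz": 0, "yaw": 0, "jaw": 0.8}, {"dx": 0, "dy": 0, "dz": 0, "yaw": 0, "jaw": 0.8}])

```text
clock: 27.3
eef_pos: [622.0, 187.0, 180.6]
tool_rot: [3.141, 0.0, 1.967]
force: [0.4, -0.4, 0.1]
width: 68.1
gripper_force: 0.0
```

```bash
python3 -c "
from h import *
p,W,K,E=look([('offcut',622,187,40,50)])
cv2.imwrite('pics/w7.png',p[:,:,::-1])
"
```

```text
27.3 [622.  187.  180.6] [3.141 0.    1.967] [ 0.4 -0.4  0.1] 68.1
offcut 3472 [622.3 188.6  60.4  35.7 -67.3] 40.6
```

View pics/w7.png

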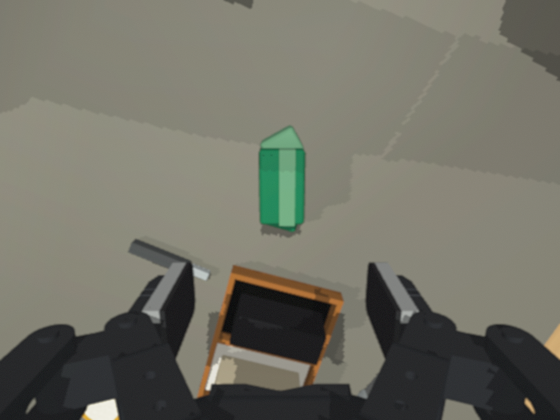

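The offcut (282,188) is aligned with the tool, clear of the punch, and measures 60×36.

Call:
arm_command(deltas=[{"dx": 0, "dy": 0.001, "dz": -0.04, "yaw": 0, "jaw": 0.8}, {"dx": 0, "dy": 0.001, "dz": -0.08, "yaw": 0, "jaw": 0.8}, {"dx": 0, "dy": 0.001, "dz": -0.12, "yaw": 0, "jaw": 0.8}, {"dx": 0, "dy": 0.001, "dz": -0.145, "yaw": 0, "jaw": 0.7}, {"dx": 0, "dy": 0.001, "dz": -0.158, "yaw": 0, "jaw": 0.6}, {"dx": 0, "dy": 0.001, "dz": -0.162, "yaw": 0, "jaw": 0.6}, {"dx": 0, "dy": 0.001, "dz": -0.162, "yaw": 0, "jaw": 0.6}, {"dx": 0, "dy": 0.001, "dz": -0.162, "yaw": 0, "jaw": 0}, {"dx": 0, "dy": 0.001, "dz": -0.162, "yaw": 0, "jaw": 0}, {"dx": 0, "dy": 0.001, "dz": -0.162, "yaw": 0, "jaw": 0}, {"dx": 0, "dy": 0.001, "dz": -0.162, "yaw": 0, "jaw": 0}, {"dx": 0, "dy": 0.001, "dz": -0.162, "yaw": 0, "jaw": 0}, {"dx": 0, "dy": 0.001, "dz": -0.162, "yaw": 0, "jaw": 0}, {"dx": 0, "dy": 0.001, "dz": -0.152, "yaw": 0, "jaw": 0}, {"dx": 0, "dy": 0.001, "dz": -0.13, "yaw": 0, "jaw": 0}, {"dx": 0, "dy": 0.001, "dz": -0.09, "yaw": 0, "jaw": 0}, {"dx": 0, "dy": 0.001, "dz": -0.062, "yaw": 0, "jaw": 0}, {"dx": 0, "dy": 0.001, "dz": -0.062, "yaw": 0, "jaw": 0}])

```text
clock: 29.15
eef_pos: [624.3, 189.8, 123.2]
tool_rot: [3.134, -0.0, 1.97]
force: [1.0, 1.3, -1.2]
width: 34.8
gripper_force: 61.2
```

Call:
arm_command(deltas=[{"dx": -0.01, "dy": 0.015, "dz": 0, "yaw": -2, "jaw": 0}, {"dx": -0.03, "dy": 0.04, "dz": 0, "yaw": -5, "jaw": 0}, {"dx": -0.055, "dy": 0.075, "dz": 0, "yaw": -8, "jaw": 0}, {"dx": -0.08, "dy": 0.11, "dz": 0, "yaw": -11, "jaw": 0}, {"dx": -0.105, "dy": 0.145, "dz": 0, "yaw": -14.2, "jaw": 0}, {"dx": -0.13, "dy": 0.175, "dz": 0, "yaw": -14.2, "jaw": 0}, {"dx": -0.1385, "dy": 0.187, "dz": 0, "yaw": -14.2, "jaw": 0}, {"dx": -0.1385, "dy": 0.187, "dz": 0, "yaw": -14.2, "jaw": 0}, {"dx": -0.1385, "dy": 0.187, "dz": -0.03, "yaw": -14.2, "jaw": 0}, {"dx": -0.1385, "dy": 0.187, "dz": -0.06, "yaw": -14.2, "jaw": 0}, {"dx": -0.1385, "dy": 0.187, "dz": -0.08, "yaw": -14.2, "jaw": 0}, {"dx": -0.1385, "dy": 0.187, "dz": -0.086, "yaw": -14.2, "jaw": 0}, {"dx": -0.1385, "dy": 0.187, "dz": -0.09, "yaw": -14.2, "jaw": 0}, {"dx": -0.1385, "dy": 0.187, "dz": -0.092, "yaw": -14.2, "jaw": 0}, {"dx": -0.1385, "dy": 0.187, "dz": -0.093, "yaw": -14.2, "jaw": 0}, {"dx": -0.1385, "dy": 0.187, "dz": -0.094, "yaw": -14.2, "jaw": 0}, {"dx": -0.1385, "dy": 0.187, "dz": -0.095, "yaw": -14.2, "jaw": 0}, {"dx": -0.1385, "dy": 0.187, "dz": -0.095, "yaw": -14.2, "jaw": 0}, {"dx": -0.1385, "dy": 0.187, "dz": -0.095, "yaw": -14.2, "jaw": 0}])

```text
clock: 31.05
eef_pos: [484.1, 375.4, 25.3]
tool_rot: [3.139, -0.0, 1.722]
force: [-1.9, -2.7, 7.6]
width: 34.6
gripper_force: 62.3
```

Call:
arm_command(deltas=[{"dx": 0, "dy": 0, "dz": 0, "yaw": 0, "jaw": 0.5}, {"dx": 0, "dy": 0, "dz": 0, "yaw": 0, "jaw": 0.6}, {"dx": 0, "dy": 0, "dz": 0, "yaw": 0, "jaw": 0.6}, {"dx": 0, "dy": 0, "dz": 0.01, "yaw": 0, "jaw": 0.6}, {"dx": 0, "dy": 0, "dz": 0.04, "yaw": 0, "jaw": 0.6}, {"dx": 0, "dy": 0, "dz": 0.08, "yaw": 0, "jaw": 0.6}, {"dx": -0.02, "dy": 0.03, "dz": 0.12, "yaw": 0, "jaw": 0.6}, {"dx": -0.06, "dy": 0.06, "dz": 0.16, "yaw": 0, "jaw": 0.6}, {"dx": -0.1, "dy": 0.09, "dz": 0.2, "yaw": 0, "jaw": 0.6}, {"dx": -0.14, "dy": 0.12, "dz": 0.2, "yaw": 0, "jaw": 0.6}, {"dx": -0.18, "dy": 0.15, "dz": 0.2, "yaw": 0, "jaw": 0.6}, {"dx": -0.2, "dy": 0.17, "dz": 0.2, "yaw": 0, "jaw": 0.6}, {"dx": -0.2, "dy": 0.17, "dz": 0.2, "yaw": 0, "jaw": 0.6}, {"dx": -0.2, "dy": 0.17, "dz": 0.2, "yaw": 0, "jaw": 0.6}])

```text
clock: 32.45
eef_pos: [281.2, 546.3, 224.1]
tool_rot: [-3.142, -0.001, 1.726]
force: [0.5, -0.7, -0.7]
width: 51.6
gripper_force: 0.0
```

```bash
python3 - <<'E'
from cell import *
from h import *
print(read_state()['force'],read_state()['eef_pos'])
p,d=get_image('top');c=camera_params('top');K,E=c['camera_matrix'],c['extrinsics'];W=world(d,K,E)
cv2.imwrite('pics/top9.png',p[:,:,::-1])
for n,x,y,z,R in[('steel',455,-406,47,25),('red',462,-336,47,25),('coarse',669,63,45,50),('fine',678,-7,45,50),('offcut',484,375,45,50),('tin',547,-78,32,30),('punch',557,80,11,50)]:
    m=(np.hypot(W[...,0]-x,W[...,1]-y)<R)&(abs(W[...,2]-z)<5)
    print(n,m.sum(),rect(m,z,K,E) if m.any() else '',np.median(W[m][:,2]) if m.any() else '')
E
```

```text
[ 0.45961199 -0.68698798 -0.7236343 ] [281.15978707 546.34679138 224.14018082]
steel 90 [ 456.1 -406.2   23.8   23.5    0. ] 47.36830113740734
red 98 [ 463.7 -335.8   23.6   23.6  -88.5] 46.84896112485171
coarse 386 [671.   62.5  80.2  29.9   6.7] 45.37475301332972
fine 399 [677.9  -8.4  80.6  29.8   6.9] 45.49840824663238
offcut 361 [484.1 373.4  61.3  36.  -81.3] 44.99024394049661
tin 263 [547.5 -78.5  43.5  43.1   1.3] 32.59325384154863
punch 161 [557.9  75.5  72.2  16.1  -4.8] 9.84467532055919
```

View pics/top9.png

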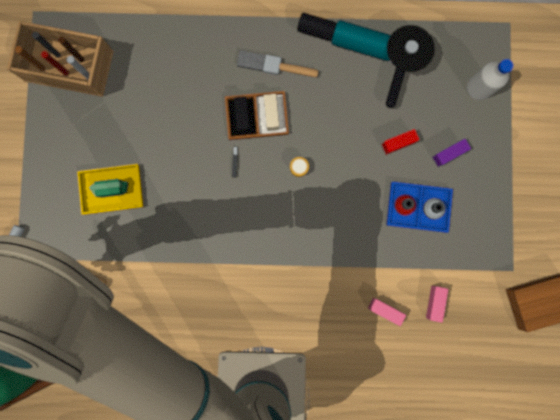

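Everything is placed: cups at (405,205) and (435,208), stones at (242,115) and (271,112), offcut at (109,187). All tops are at floor height plus 40 or 42 mm; the tin (300,166) and punch (235,161) have not moved.

```bash
python3 -c "
from cell import *
print(finish_job())"
```

```text
the job is handed in; nothing more can be done
None
```

I put both cup wheels, both stones and the offcut in their trays, flat and in the order asked, left the wax tin and punch where they were, and handed the job in at about 32.5 s of the 128 s allowed; no verdict was returned.

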